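# Swing the hook round and hang up the magnifier

## Robot

A 6-joint arm with a two-finger parallel gripper is mounted at the origin on the work surface. World frame = base frame: x ahead of the robot, y to its left, z up, the work surface at z = 0. Lengths are in m, angles in rad, forces in N, time in s.
With the tool pointing down it reaches from about 0.4 to 0.825 m from the base axis. Payload 7 kg.
Tool frame: the origin (TCP) lies between the finger pads; the fingertips stand 8 mm ahead of it and the grasp point (between the pads) lies 11 mm behind it (arm.finger_overhang is the distance from the TCP to the fingertips, in m); z points along the fingers, y is the line along which they close (so a half turn about z gives the same grasp; the last joint's range is limited). The gripper opens to 88 mm and grips with 3 to 60 N. Pads are 19 mm wide; open, the fingers measure 130 mm over their backs; the gripper's body (78 mm by 193 mm) begins 47 mm behind the grasp point.
Start: joints at [0.288, 0.359, 0.012, 0, -1.224, -0.288], TCP at [0.675, -0, 0.235] pointing down, gripper open.
Joint ranges: [-3.07, 3.07], [-1.43, 2.12], [-1.02, 1.25], [-3.03, 1.67], [-3.05, -0], [-3.03, 3.03]. Speed limits (rad/s): [2.39, 2.39, 3.01, 3.14, 3.14, 3.14].

## Interface

Orientations are given as [roll, pitch, yaw] about the fixed x, y, z axes, in that order (R = Rz(yaw) Ry(pitch) Rx(roll)).
In Python, from station import arm gives the robot as it stands.
- The arm moves only by the tool move_arm, never from a script. Its argument "rows" is text: rows parted by semicolons, each of 7 numbers parted by spaces: the turn, a rotation vector about the tool's x, y, z in degrees, then the shift along the tool's x, y, z in m, then the finger opening in m, from 0 to 0.0876. A call has 1 to 8 rows; each row shifts and turns the commanded pose from where the row before left it, along the tool's axes as they then stand; what a row does not reach is not made up. A row lasts 1/8 s, in which the tool goes at most 62.5 mm and 10.7 degrees, less where a joint would pass 70% of its speed; a pose out of reach is approached as far as the arm can. A call is refused whole if a number of a shift passes 0.0625 or a number of a turn 10.7, either way. A call with a gripper value outside its range is refused whole. The fingers move at their own pace and stop on an object; "squeeze" is the grip in N (left out, the last holds). Time passes only in rows, so rows that do not move let the fingers close. It gives the time, the measured TCP pose, the force, the opening and the grip force at its end, in the units of the state.
- arm.get_state(): the state, without advancing time (a new reading comes with each control period).
- arm.grab_frame(name): name is "scene" or "side" or "wrist"; returns (picture, depth): 480x640x3 uint8, blue, green, red; 480x640 float32, m along the optical axis (not along the pixel's ray), 0 where there is no reading.
- arm.camera_model(name): a dict with "mtx" (3x3 intrinsics, pixels), "camera_from_world" (4x4, takes a point from world to camera coordinates); the wrist camera has in their place "mount" (4x4, takes a point from camera to tool coordinates, whose origin is the TCP and whose axes are the flange's). Camera axes: x right, y down, z forward; pixel columns grow to the right and rows downward; lengths in m; the calibration is good to about 2 mm. A picture is of the moment at which its call begins: read the wrist's pose just before it. camera_model takes no time and is no camera call.
- arm.job_done(): hands the job in; it is judged then, once.
The state is a dict: "t": time; "q": joint angles; "qd": joint speeds; "joint_efforts": joint torques, N m; "eef_pos": TCP position; "ee_rot": TCP orientation; "force": force on the tool from outside, world axes, zero at the start; "moment": the same for the moment, N m; "width": finger opening in m; "gripper_force": force on a finger pad.
Only numpy, scipy, OpenCV 4.12 (cv2) and the standard library are available. Lean on these libraries where they do the work, as an engineer would, in place of code of your own. Each camera call takes 0.05 s, during which the arm holds its last target. There are 200 camera calls.

## Task

Swing the swivel hook on the stand round until it points over the middle of the stand's shallow wooden dish. Then lift the magnifier out of its wooden rest and hang it by its loop in the low bend of the hook, so that it hangs freely, upright above the dish. Leave the tin, bottle, book and pencil pot alone.

Things in the scene. Friction and masses are not known exactly. Their poses are not given: they have to be found in the camera images.
- hook (a joint): angle of the dark steel hook about the stand's vertical post, rad; 0 = over the middle of the dish, positive = counter-clockwise seen from above; starts between 0.6 and 1.4; stiff (0.08 N m of friction, about 1 N at the bend), stays where it is left; stops at -2.2 and 2.2. Its bar is round, 10 mm thick, open to a grasp from above at the bend
- hook_seat (a point): top of the hook's bar in the middle of its low bend, where the loop should hang: 85 mm from the axis, 170 mm above the desk (bar's middle 165). From the axis outwards the bar's middle is 173 mm high to 62 mm, 165 mm high from 74 to 96 mm (the bend), then rises to a tip at 110 mm (middle 177, top 182 mm high). Local -x points outwards along the hook
- hook_axis (a point): a point on the vertical swivel axis, 165 mm above the desk. The post is 18 mm thick; the hook's hub on it is 28 mm across with its top, the highest point of the stand, 188 mm above the desk. The stand is fixed; its round steel base is 110 mm across and 12 mm high
- dish_centre (a point): middle of the shallow round wooden dish fixed to the foot of the stand, 85 mm from the swivel axis, on its inner floor 7 mm above the desk; the dish is 100 mm across and its rim 16 mm high
- loop_centre (a point): middle of the opening of the magnifier's steel hanging loop, 113 mm above the magnifier's underside. The loop is 46 mm wide over its flat sides (local y), 10 mm thick (x), 50 mm high; opening 34 mm wide, 38 mm high, seen through along x. z points up. Grip the flat sides from above, fingers closing along y
- loop_crown (a point): underside of the loop's slightly arched top, at its middle: the point that comes to lie on the hook. 19 mm above loop_centre, 132 mm above the underside of the lens frame
- rest: fixed wooden block with a slot, which holds the magnifier upright: 50 mm (x) by 104 mm (y) by 40 mm high, slot 26 mm wide and 80 mm long along y, its floor 12 mm above the desk. Origin at the centre of its underside
- tin: bystander: white and silver tin box 114 x 194 x 71 mm, origin at the centre of its underside
- bottle: bystander: amber bottle 64 mm across, 190 mm high, origin at the centre of its underside
- book: bystander: cardboard-bound book lying flat, 150 x 210 x 22 mm, origin at the centre of its underside
- pot: bystander: white pot 74 mm across, 95 mm high, with pencils up to 155 mm above the desk, origin at the centre of its underside
- magnifier: the magnifier, 139 mm tall, about 0.16 kg, upright in its rest: a rectangular lens in a dark frame 76 mm wide (y), 54 mm high, 18 mm thick (x), above it a wooden handle 36 mm long and 18 mm wide, then the steel loop. Front and back are alike. Origin at the centre of its underside
There are look-alikes about, which are no part of the job. What is shaped like the magnifier but green or pink is not meant.

How it is judged:
By the outcome, as a careful person would: the job done as asked, in the order asked, and still so for the second after the job is handed in, with the robot touching nothing.
It also fails if it takes over 64 s, if anything falls off the work surface, if the arm or the gripper's body presses on something with over 40 N, if the wrist force passes 120 N, or if a joint passes its speed limit or range.

## Working session

There is one attempt and no reset: what is moved stays moved. The work goes in short steps, Python scripts to look and compute and a tool call to move; the robot and the scene stay as the last step left them, time stands still between calls to the robot, and variables do not carry over. Pictures are saved under pics/ and viewed, at most 10 in all, crops included, and the job is handed in when it is done.

Besides the shell and the picture viewer there is one more tool, called after "Emit:" as a command line: name --argument value ..., lists and objects as JSON in quotes. move_arm: Moves the arm, as the interface text tells. Its arguments: {"type":"object","properties":{"rows":{"type":"string"},"squeeze":{"type":"number"}},"required":["rows"]}

```bash
mkdir -p pics; ls; cat > h.py <<'E'
import numpy as np, cv2
from station import arm
def save(n,name):
    im,d=arm.grab_frame(n); cv2.imwrite(f'pics/{name}.png',im); np.savez(f'pics/{name}.npz',im=im,d=d); return im,d
def pts(n,d):
    m=arm.camera_model(n); K=m['mtx']; T=np.linalg.inv(m['camera_from_world'])
    v,u=np.mgrid[:480,:640]; P=np.stack([(u-K[0,2])/K[0,0]*d,(v-K[1,2])/K[1,1]*d,d],-1)
    return P@T[:3,:3].T+T[:3,3]
E
python3 - <<'E'
from h import *
a,_=save('scene','s0'); b,_=save('side','d0')
cv2.imwrite('pics/both.png',np.vstack([a,b])[:, :])
for n in('scene','side'):print(arm.camera_model(n))
print(arm.get_state())
E
```

```text
pics
{'mtx': array([[623.25695106,   0.        , 322.65232567],
       [  0.        , 623.25695106, 239.0684217 ],
       [  0.        ,   0.        ,   1.        ]]), 'camera_from_world': array([[-0.41346437,  0.9105068 ,  0.00495723,  0.24928372],
       [ 0.57643447,  0.2659676 , -0.77264775, -0.26194255],
       [-0.70481949, -0.31660479, -0.63481563,  2.18795352],
       [ 0.        ,  0.        ,  0.        ,  1.        ]])}
{'mtx': array([[456.41870198,   0.        , 316.01305242],
       [  0.        , 456.41870198, 236.98517604],
       [  0.        ,   0.        ,   1.        ]]), 'camera_from_world': array([[ 0.99781347, -0.06182063,  0.02337727, -0.61997185],
       [-0.01349008, -0.53675267, -0.84363179,  0.1250807 ],
       [ 0.06470166,  0.8414718 , -0.53641301,  1.36285877],
       [ 0.        ,  0.        ,  0.        ,  1.        ]])}
{'t': 0.1, 'q': array([ 2.88100340e-01,  3.59307924e-01,  1.11835205e-02, -3.11847213e-04,
       -1.22407207e+00, -2.88078796e-01]), 'qd': array([-0.00071431, -0.00115362,  0.00271768,  0.0009052 ,  0.0006128 ,
       -0.00132971]), 'joint_efforts': array([-1.42273191e-03, -5.84165347e+01,  2.93752134e+01,  7.01551259e+00,
        1.01412315e-02, -6.66964229e-05]), 'eef_pos': array([ 6.74598856e-01, -1.74831411e-05,  2.33734884e-01]), 'ee_rot': array([ 3.14016691e+00, -1.16739356e-04, -1.57088088e+00]), 'force': array([ 0.13186503, -0.14268477, -0.53374937]), 'moment': array([0.08830061, 0.05196751, 0.01483499]), 'gripper_force': 0.0, 'width': 0.08751525984990519}
```

View pics/s0.png

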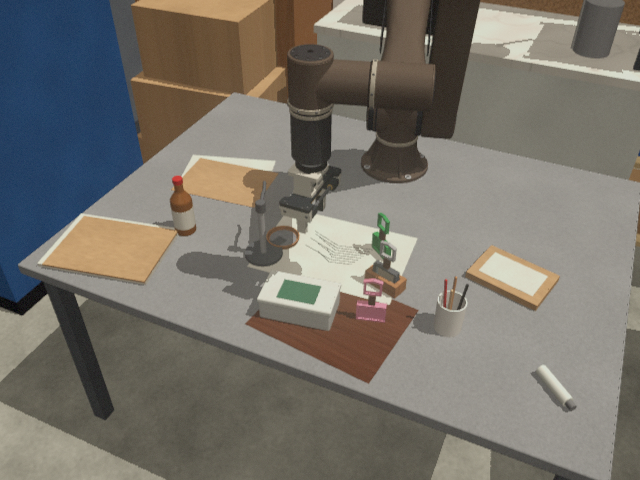

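View pics/d0.png

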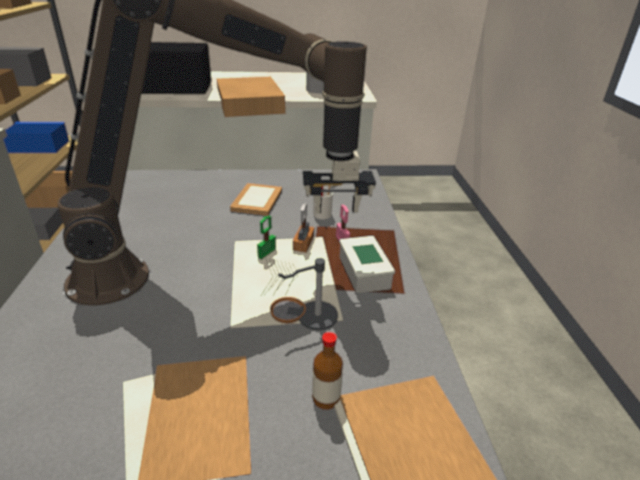

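The scene view shows the stand (base about 263,255, hub 261,200), the dish at (283,237) and the magnifier in its rest at (386,268), with the green look-alike behind it and the pink one in front. In the side view the hub is at (320,265), the hook runs to (280,276), the dish is at (288,309) and the rest at (303,238).

```bash
python3 - <<'E'
from h import *
S=np.load('pics/s0.npz');D=np.load('pics/d0.npz')
Ps=pts('scene',S['d']);Pd=pts('side',D['d'])
def ell(P,im,box,n):
    x0,x1,y0,y1=box
    h=cv2.cvtColor(im,cv2.COLOR_BGR2HSV)
    p=P[y0:y1,x0:x1].reshape(-1,3);c=h[y0:y1,x0:x1].reshape(-1,3);return p,c
for n,P,im,b in(('scene',Ps,S['im'],(240,320,180,270)),('side',Pd,D['im'],(260,345,250,335))):
    p,c=ell(P,im,b,n)
    k=(p[:,2]>.15)&(p[:,2]<.2); q=p[k]; print(n,'high',len(q)); print(np.round(q[::max(1,len(q)//25)],3).tolist())
    k=(c[:,0]<15)&(c[:,1]>90)&(p[:,2]<.03)&(p[:,2]>.003);q=p[k]
    print('dish',len(q),q.min(0),q.max(0))
    k=(p[:,2]>.05)&(p[:,2]<.14);q=p[k];print('post',len(q),np.median(q,0))
    k=(p[:,2]>.008)&(p[:,2]<.02)&(c[:,1]<80);q=p[k];print('base',len(q),np.percentile(q,[2,50,98],axis=0).round(3).tolist())
for n,P,im,b in(('scene',Ps,S['im'],(355,412,205,300)),('side',Pd,D['im'],(288,322,200,255))):
    p,c=ell(P,im,b,n)
    k=(c[:,0]<15)&(c[:,1]>100)&(p[:,2]<.06)&(p[:,2]>.006);q=p[k]
    t=q[q[:,2]>.034]
    print(n,'rest',len(q),np.median(t,0),cv2.minAreaRect((t[:,:2]*1000).astype(np.float32)))
    k=(p[:,2]>.09)&(p[:,2]<.16)&(c[:,1]<60);q=p[k];print('loop',len(q),q.mean(0),np.round(q[::max(1,len(q)//15)],3).tolist())
a=cv2.resize(S['im'][180:320,235:415],None,fx=4.4,fy=4.4,interpolation=2)[:600]
b=cv2.resize(D['im'][195:335,240:400],None,fx=4.2,fy=4.2,interpolation=2)
cv2.imwrite('pics/ca.png',a);
E
```

```text
scene high 205
[[0.509, -0.229, 0.178], [0.523, -0.221, 0.178], [0.522, -0.226, 0.166], [0.533, -0.219, 0.168], [0.543, -0.214, 0.169], [0.567, -0.2, 0.181], [0.575, -0.205, 0.175], [0.586, -0.199, 0.177], [0.605, -0.198, 0.183], [0.614, -0.192, 0.187], [0.618, -0.197, 0.185], [0.613, -0.174, 0.189], [0.622, -0.172, 0.192], [0.622, -0.178, 0.187], [0.628, -0.181, 0.186], [0.629, -0.188, 0.181], [0.619, -0.168, 0.181], [0.627, -0.17, 0.182], [0.627, -0.176, 0.177], [0.628, -0.186, 0.171], [0.612, -0.17, 0.165], [0.616, -0.174, 0.163], [0.622, -0.177, 0.163], [0.627, -0.18, 0.163], [0.626, -0.181, 0.158], [0.626, -0.176, 0.156]]
dish 136 [ 0.33229554 -0.36036274  0.00308691] [ 0.58296073 -0.11298587  0.02054266]
post 163 [ 0.62174104 -0.17919442  0.09715458]
base 661 [[0.514, -0.232, 0.008], [0.619, -0.173, 0.011], [0.668, -0.129, 0.018]]
side high 356
[[0.611, -0.175, 0.19], [0.603, -0.183, 0.19], [0.611, -0.183, 0.186], [0.618, -0.191, 0.189], [0.625, -0.195, 0.189], [0.603, -0.187, 0.177], [0.598, -0.194, 0.179], [0.585, -0.196, 0.178], [0.62, -0.196, 0.177], [0.598, -0.196, 0.174],
[... 1005 characters left out ...]
57, 0.101], [0.594, 0.173, 0.11], [0.604, 0.198, 0.123], [0.591, 0.203, 0.111], [0.598, 0.186, 0.103], [0.598, 0.192, 0.099], [0.73, 0.168, 0.096]]
side rest 255 [0.59213363 0.15635543 0.03957146] ((589.6533203125, 176.317626953125), (102.6495132446289, 52.26659393310547), 73.25492095947266)
loop 112 [0.59033244 0.17441977 0.12363555] [[0.591, 0.192, 0.148], [0.601, 0.2, 0.139], [0.587, 0.171, 0.148], [0.59, 0.165, 0.147], [0.589, 0.162, 0.146], [0.59, 0.167, 0.139], [0.589, 0.161, 0.139], [0.594, 0.196, 0.116], [0.594, 0.197, 0.111], [0.595, 0.199, 0.106], [0.594, 0.194, 0.105], [0.594, 0.187, 0.106], [0.597, 0.186, 0.102], [0.58, 0.157, 0.112], [0.583, 0.157, 0.108], [0.586, 0.158, 0.104]]
```

View pics/ca.png

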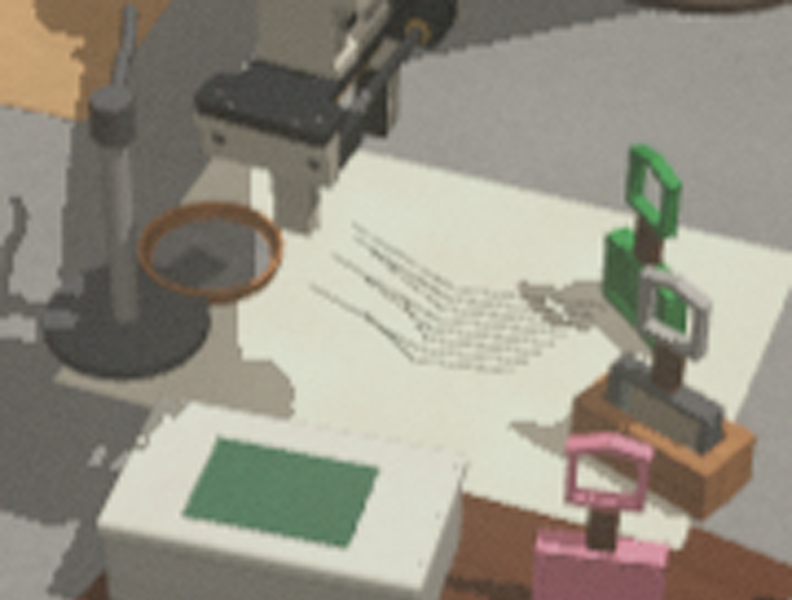

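The crop shows the grey steel magnifier in its rest (loop near (385,250) in full-picture pixels), green behind it and pink in front. The hook runs from the hub up and back, to about (264,182), and the dish ellipse is centred at about (283,237).

```bash
cat >> h.py <<'E'
from scipy.spatial.transform import Rotation as Rn
def go(p,yaw,s=None):
    "tool-frame delta (tool-down pose): rotation vector deg, shift in tool axes of the CURRENT pose; yaw = world angle of tool y, deg"
    s=s or arm.get_state(); R=Rn.from_euler('xyz',s['ee_rot'])
    a=np.radians(yaw); y=np.array([np.cos(a),np.sin(a),0]); z=np.array([0,0,-1.]); x=np.cross(y,z)
    Rt=Rn.from_matrix(np.stack([x,y,z],1))
    ty=R.as_matrix()[:,1]
    print('pos',s['eef_pos'].round(4),'tooly',np.degrees(np.arctan2(ty[1],ty[0])).round(2),'t',s['t'])
    print('turn',np.round((R.inv()*Rt).as_rotvec(degrees=True),2),'shift now-axes',np.round(R.inv().apply(np.array(p)-s['eef_pos']),4),'shift target-axes',np.round(Rt.inv().apply(np.array(p)-s['eef_pos']),4))
def ray(n,u,v,z):
    m=arm.camera_model(n);T=np.linalg.inv(m['camera_from_world'])
    r=T[:3,:3]@np.linalg.solve(m['mtx'],[u,v,1]);o=T[:3,3];return o+r*(z-o[2])/r[2]
E
python3 - <<'E'
from h import *
from scipy.optimize import least_squares
for n,f,b in(('scene','s0',(262,305,222,252)),('side','d0',(265,312,292,328))):
    im=np.load(f'pics/{f}.npz')['im'];h=cv2.cvtColor(im,cv2.COLOR_BGR2HSV);x0,x1,y0,y1=b
    m=np.zeros((480,640),np.uint8);q=h[y0:y1,x0:x1];m[y0:y1,x0:x1]=((q[...,0]<18)&(q[...,1]>90))*255
    v,u=np.nonzero(m);
    hull=cv2.convexHull(np.stack([u,v],1).astype(np.int32))[:,0]
    P=np.array([ray(n,a,c,.016) for a,c in hull])[:,:2]
    r=least_squares(lambda c:np.hypot(*(P-c[:2]).T)-c[2],[.55,-.12,.05],loss='soft_l1',f_scale=.002)
    d=r.x[:2]-[.615,-.1825]; print(n,len(u),r.x.round(4),np.hypot(*d),np.degrees(np.arctan2(d[1],d[0])))
# hook line, post centre
for n,f,b in(('scene','s0',(240,320,180,270)),('side','d0',(260,345,250,335))):
    P=pts(n,np.load(f'pics/{f}.npz')['d'])[b[2]:b[3],b[0]:b[1]].reshape(-1,3)
    k=(P[:,2]>.155)&(P[:,2]<.195)&(np.hypot(P[:,0]-.615,P[:,1]+.1825)>.02)&(np.hypot(P[:,0]-.615,P[:,1]+.1825)<.125)
    d=P[k][:,:2]-[.615,-.1825]; print(n,k.sum(),'hook dir',np.percentile(np.degrees(np.arctan2(d[:,1],d[:,0]))%360,[10,50,90]),np.hypot(*d.T).max())
go([.5376,-.2175,.235],114.3)
E
```

```text
scene 197 [ 0.536  -0.1607  0.05  ] 0.08195197459113829 164.58153819020995
side 237 [ 0.5322 -0.1709  0.0495] 0.08364913689850922 172.0505845834407
scene 65 hook dir [199.63058762 202.84946639 206.5550786 ] 0.11570673744403132
side 157 hook dir [203.16158009 205.99679411 210.42468679] 0.11500277698240312
pos [ 0.6746 -0.      0.2337] tooly 180.0 t 0.1
turn [ 7.00e-02 -5.00e-02  6.57e+01] shift now-axes [ 0.2175  0.137  -0.001 ] shift target-axes [ 0.2144 -0.1418 -0.0013]
```

Emit:
move_arm --rows "0 0 0 0.035 0.027 -0.02 0.0876;0 0 9.5 0.035 0.027 -0.02 0.0876;0 0 9.5 0.035 0.027 -0.02 0.0876;0 0 9.5 0.035 0.01 -0.02 0.0876;0 0 9.5 0.035 0 0 0.0876;0 0 9.5 0 0 0 0.0876;0 0 9.5 0 0 0 0.0876;0 0 0 0 0 0 0.0876"

```text
t: 1.1
eef_pos: [0.5508, -0.1607, 0.3142]
ee_rot: [3.141, -0.0, -2.565]
force: [-0.2, -0.2, -0.3]
width: 0.0874
gripper_force: 0.0
```

```bash
python3 - <<'E'
from h import *
s=arm.get_state();m=arm.camera_model('wrist');print(m)
im,d=save('wrist','w0')
go([.5376,-.2175,.235],114.3,s)
np.savez('pics/w0.npz',im=im,d=d,p=s['eef_pos'],r=s['ee_rot'])
E
```

```text
{'mtx': array([[407.21474595,   0.        , 325.32612012],
       [  0.        , 407.21474595, 240.16727512],
       [  0.        ,   0.        ,   1.        ]]), 'mount': array([[-7.61756196e-04, -9.60042359e-01, -2.79853693e-01,
         7.55094606e-02],
       [ 9.99999699e-01, -6.89255873e-04, -3.57476547e-04,
         4.07891753e-04],
       [ 1.50301825e-04, -2.79853881e-01,  9.60042594e-01,
        -1.50326042e-01],
       [ 0.00000000e+00,  0.00000000e+00,  0.00000000e+00,
         1.00000000e+00]])}
pos [ 0.5508 -0.1607  0.3142] tooly 123.05 t 1.1
turn [ 0.02 -0.03  8.75] shift now-axes [ 0.0419 -0.0404  0.0792] shift target-axes [ 0.0353 -0.0463  0.0792]
```

View pics/w0.png

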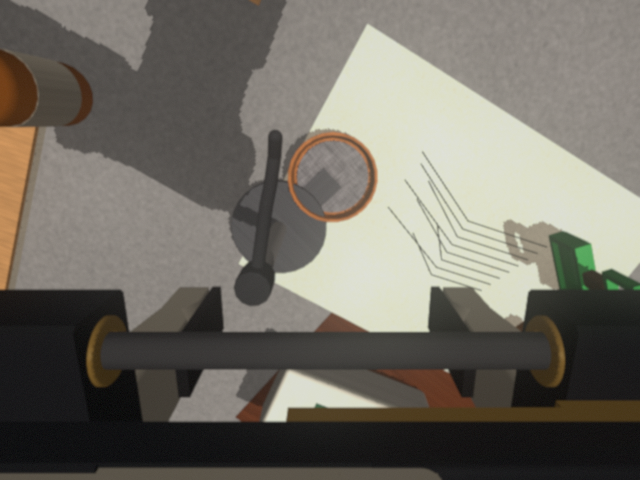

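The wrist picture shows the dish at (333,176), the base disc at about (278,226), the hub at (254,283) and the hook reaching up to its tip at (275,135).

```bash
cat >> h.py <<'E'
def wT(s):
    m=arm.camera_model('wrist'); T=np.eye(4);T[:3,:3]=Rn.from_euler('xyz',s['ee_rot']).as_matrix();T[:3,3]=s['eef_pos'];return m['mtx'],T@m['mount']
def wray(s,uv,z):
    K,T=wT(s); out=[]
    for u,v in uv:
        r=T[:3,:3]@np.linalg.solve(K,[u,v,1]);o=T[:3,3];out.append(o+r*(z-o[2])/r[2])
    return np.array(out)
def wpts(s,d):
    K,T=wT(s);v,u=np.mgrid[:480,:640];P=np.stack([(u-K[0,2])/K[0,0]*d,(v-K[1,2])/K[1,1]*d,d],-1)
    return P@T[:3,:3].T+T[:3,3]
E
python3 - <<'E'
from h import *
from scipy.optimize import least_squares
w=np.load('pics/w0.npz');s={'eef_pos':w['p'],'ee_rot':w['r']};im=w['im'];h=cv2.cvtColor(im,cv2.COLOR_BGR2HSV)
def circ(P,c0):
    r=least_squares(lambda c:np.hypot(*(P[:,:2]-c[:2]).T)-c[2],c0,loss='soft_l1',f_scale=.002);return r.x
m=np.zeros((480,640),np.uint8);m[120:230,283:385]=((h[120:230,283:385,0]<20)&(h[120:230,283:385,1]>110))*255
c=max(cv2.findContours(m,0,1)[0],key=cv2.contourArea)[:,0]
D=circ(wray(s,cv2.convexHull(c)[:,0],.016),[.53,-.166,.05]);print('dish',D)
P=wpts(s,w['d']);z=P[...,2];box=np.zeros_like(z,bool);box[120:310,225:300]=1
top=box&(z>.183)&(z<.195);q=P[top];print('hubtop',len(q),q.mean(0),(q.min(0)+q.max(0))/2)
hk=box&(z>.15)&(z<.2);q=P[hk]
r=np.hypot(q[:,0]-.615,q[:,1]+.1825)
for a,b in((.03,.05),(.05,.07),(.07,.085),(.085,.1),(.1,.12)):
    k=(r>a)&(r<b);print(a,k.sum(),q[k].mean(0).round(4),q[k][:,2].max().round(3))
v,u=np.nonzero((im.max(2)<75)*box);
E
```

```text
dish [ 0.53336328 -0.16325171  0.04872666]
hubtop 1074 [ 0.61421523 -0.18274128  0.18776795] [ 0.57196192 -0.19694138  0.18663714]
0.03 356 [ 0.578  -0.1978  0.1771] 0.18
0.05 394 [ 0.5593 -0.2056  0.176 ] 0.18
0.07 292 [ 0.5437 -0.2122  0.1696] 0.174
0.085 285 [ 0.5298 -0.2179  0.1703] 0.176
0.1 282 [ 0.5163 -0.2236  0.179 ] 0.183
```

Emit:
move_arm --rows "0 0 10.3 0 0 0 0.0876;0 0 0 0.018 -0.022 0 0.0876;0 0 0 0.017 -0.0228 0 0.0876;0 0 0 0 0 0.04 0.0876;0 0 0 0 0 0.04 0.0876;0 0 0 0 0 0.04 0.0876;0 0 0 0 0 0.04 0.0876;0 0 0 0 0 0 0.0876"

```text
t: 2.15
eef_pos: [0.5339, -0.2151, 0.1517]
ee_rot: [3.138, -0.006, -2.743]
force: [0.1, -0.3, 1.7]
width: 0.0879
gripper_force: 0.0
```

```bash
python3 - <<'E'
from h import *
go([.5358,-.2155,.154],112.7)
E
```

```text
pos [ 0.5339 -0.2151  0.1517] tooly 112.86 t 2.15
turn [ 0.19 -0.32  0.16] shift now-axes [-0.0015 -0.0011 -0.0023] shift target-axes [-0.0016 -0.0011 -0.0023]
```

Well placed; close gently on the bar.

Emit:
move_arm --rows "0 0 0 -0.0015 -0.001 -0.002 0.04;0 0 0 0 0 0 0.02;0 0 0 0 0 0 0.005;0 0 0 0 0 0 0.005;0 0 0 0 0 0 0.005;0 0 0 0 0 0 0.005" --squeeze 10

```text
t: 2.9
eef_pos: [0.5377, -0.2159, 0.1566]
ee_rot: [3.142, 0.0, -2.745]
force: [0.9, 0.2, -0.5]
width: 0.0332
gripper_force: 0.0
```

Emit:
move_arm --rows "0 0 0 0 0 0.002 0.005;0 0 0 0 0 0 0.005;0 0 0 0 0 0 0.005;0 0 0 0 0 0 0.005;0 0 0 0 0 0 0.005"

```text
t: 3.52
eef_pos: [0.5377, -0.2158, 0.1544]
ee_rot: [3.141, -0.0, -2.745]
force: [-0.1, 0.1, -1.6]
width: 0.0095
gripper_force: 10.0
```

```bash
python3 - <<'E'
from h import *
s=arm.get_state();go([.5358,-.2155,.154],112.7)
d=s['eef_pos'][:2]-[.6142,-.1827];print(np.hypot(*d),np.degrees(np.arctan2(d[1],d[0]))%360,s['width'],s['gripper_force'])
E
```

```text
pos [ 0.5377 -0.2158  0.1544] tooly 112.7 t 3.525
turn [ 0.01 -0.01 -0.  ] shift now-axes [0.0016 0.001  0.0004] shift target-axes [0.0016 0.001  0.0004]
0.08338754378848871 203.40410533180906 0.009547705692799245 9.999827576822188
```

Emit:
move_arm --rows "0 0 5.27 -0.0003 0.0077 0 0.005;0 0 5.27 -0.0003 0.0077 0 0.005;0 0 5.27 -0.0003 0.0077 0 0.005;0 0 5.27 -0.0003 0.0077 0 0.005;0 0 5.27 -0.0003 0.0077 0 0.005;0 0 5.27 -0.0003 0.0077 0 0.005;0 0 5.27 -0.0003 0.0077 0 0.005;0 0 0 0 0 0 0.005"

```text
t: 4.53
eef_pos: [0.5335, -0.1625, 0.1544]
ee_rot: [3.141, -0.0, 2.895]
force: [0.6, 1.0, -2.5]
width: 0.0096
gripper_force: 10.0
```

```bash
python3 - <<'E'
from h import *
s=arm.get_state();go([.5316,-.1629,.154],76.5)
d=s['eef_pos'][:2]-[.6142,-.1827];print(np.hypot(*d),np.degrees(np.arctan2(d[1],d[0]))%360,s['width'],s['gripper_force'],s['force'])
E
```

```text
pos [ 0.5335 -0.1625  0.1544] tooly 75.88 t 4.525
turn [ 0.02 -0.01 -0.62] shift now-axes [ 0.0018 -0.0009  0.0004] shift target-axes [ 0.0018 -0.0008  0.0004]
0.08315200809312036 165.94593361715 0.009564325852388617 10.001620711118449 [ 0.64583617  0.96374061 -2.47381722]
```

Emit:
move_arm --rows "0 0 0 0 0 0 0.03;0 0 0 0 0 0 0.04;0 0 0 0 0 0 0.05;0 0 0 0 0 -0.04 0.0876;0 0 0 0 0 -0.04 0.0876;0 0 0 0 0 -0.04 0.0876;0 0 0 0 0 -0.04 0.0876;0 0 0 0 0 0 0.0876"

```text
t: 5.52
eef_pos: [0.5349, -0.1635, 0.3184]
ee_rot: [3.141, 0.007, 2.894]
force: [0.0, 0.6, -1.1]
width: 0.0835
gripper_force: 0.0
```

```bash
cat > look.py <<'E'
from h import *
from scipy.optimize import least_squares
import sys
s=arm.get_state();im,d=save('wrist',sys.argv[1]);print(s['eef_pos'],s['ee_rot'],s['width'])
h=cv2.cvtColor(im,cv2.COLOR_BGR2HSV);P=wpts(s,d);z=P[...,2]
near=(np.hypot(P[...,0]-.6142,P[...,1]+.1827)<.125)&(np.hypot(P[...,0]-s['eef_pos'][0],P[...,1]-s['eef_pos'][1])<.2)
q=P[near&(z>.184)&(z<.195)];ax=np.median(q,0);print('hub',len(q),ax,(q.min(0)+q.max(0))/2)
q=P[near&(z>.155)&(z<.184)];e=q[:,:2]-ax[:2];r=np.hypot(*e.T);k=(r>.03)&(r<.115);
a=np.degrees(np.arctan2(e[k,1].mean(),e[k,0].mean()))%360;print('hook dir',k.sum(),a)
K,T=wT(s);m=((h[...,0]<20)&(h[...,1]>110)).astype(np.uint8);m&=(np.hypot(P[...,0]-.532,P[...,1]+.163)<.065).astype(np.uint8)
v,u=np.nonzero(m);Q=wray(s,cv2.convexHull(np.stack([u,v],1).astype(np.int32))[:,0],.016)[:,:2]
c=least_squares(lambda c:np.hypot(*(Q-c[:2]).T)-c[2],[.532,-.163,.05],loss='soft_l1',f_scale=.002).x
e=c[:2]-ax[:2];print('dish',c,np.hypot(*e),np.degrees(np.arctan2(e[1],e[0])))
E
python3 look.py w1
```

```text
[ 0.53491314 -0.16347946  0.31839194] [3.1407233  0.00651365 2.89435076] 0.08352589449101282
hub 404 [ 0.60794259 -0.18037326  0.18782295] [ 0.60908786 -0.1815418   0.18704789]
hook dir 1267 166.36394663560327
dish [ 0.84285918 -0.18174847  0.35579212] 0.23492060717738938 -0.3354063142175097
```

View pics/w1.png

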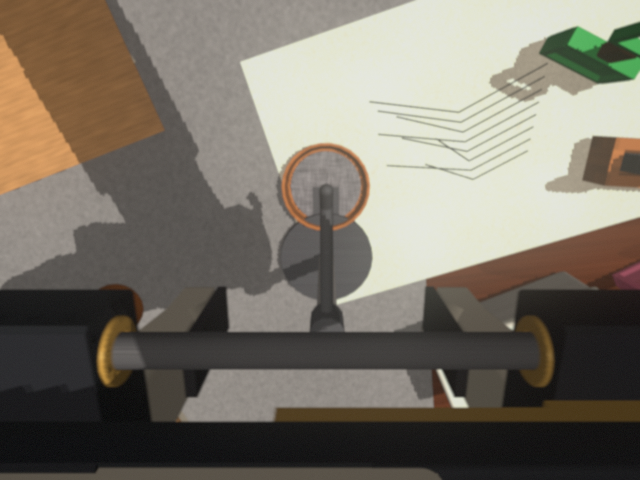

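The hook, its tip (326,188) and the dish centre (325,187) all lie on one image column with the hub: the hook points over the dish. Next, the magnifier.

Emit:
move_arm --rows "0 0 0 0.004 0.049 0 0.0876;0 0 0 0.004 0.049 0 0.0876;0 0 0 0.004 0.049 0 0.0876;0 0 0 0.004 0.049 0 0.0876;0 0 0 0.004 0.049 0 0.0876;0 0 0 0.004 0.049 0 0.0876;0 0 0 0.005 0.051 0 0.0876;0 0 0 0 0 0 0.0876"

```text
t: 6.58
eef_pos: [0.5896, 0.1814, 0.3122]
ee_rot: [-3.14, -0.002, 2.897]
force: [-0.2, -0.2, 0.3]
width: 0.0876
gripper_force: 0.0
```

```bash
python3 - <<'E'
from h import *
s=arm.get_state();im,d=save('wrist','w2');P=wpts(s,d);z=P[...,2];h=cv2.cvtColor(im,cv2.COLOR_BGR2HSV)
near=np.hypot(P[...,0]-.591,P[...,1]-.178)<.075
def rect(k,n):
    m=k.astype(np.uint8);q=P[k];print(n,k.sum(),q.mean(0).round(4),'mid',((q.min(0)+q.max(0))/2).round(4),cv2.minAreaRect((q[:,:2]*1000).astype(np.float32)))
rect(near&(z>.142)&(z<.158)&(h[...,1]<70),'loop top')
rect(near&(z>.05)&(z<.072),'frame top')
rect(near&(z>.034)&(z<.046)&(h[...,1]>90),'rest top')
go([.591,.178,.2],73.2,s)
E
```

```text
loop top 810 [0.5901 0.1815 0.1469] mid [0.5905 0.1812 0.1471] ((590.53369140625, 181.35548400878906), (48.103782653808594, 10.679290771484375), 73.10562133789062)
frame top 926 [0.5877 0.182  0.0658] mid [0.5902 0.1817 0.0612] ((590.2467651367188, 181.65170288085938), (75.81553649902344, 18.02765655517578), 72.55329132080078)
rest top 2083 [0.5824 0.1838 0.0401] mid [0.5905 0.1817 0.0384] ((590.2667236328125, 181.35391235351562), (104.10678100585938, 50.236122131347656), 72.31697845458984)
pos [0.5896 0.1814 0.3122] tooly 76.0 t 6.575
turn [-0.12 -0.14  2.8 ] shift now-axes [-0.0024 -0.0028  0.1122] shift target-axes [-0.0023 -0.0029  0.1122]
```

View pics/w2.png

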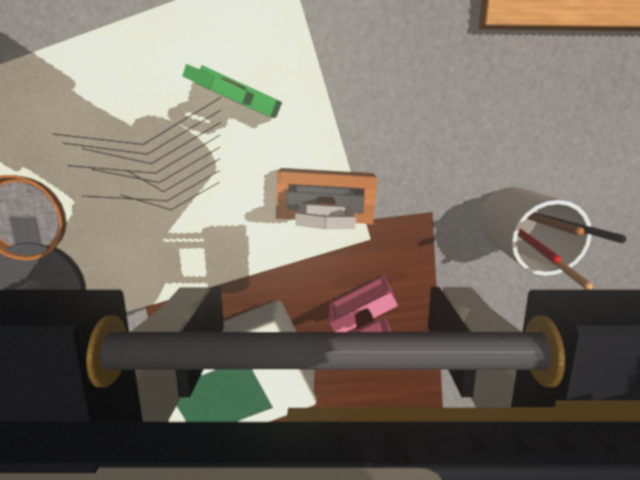

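The picture shows the magnifier in its rest at (327,205), green at (232,90) and pink at (362,305). Loop, frame and rest agree on (0.5904, 0.1815), y at 72.5°.

Emit:
move_arm --rows "0 0 3.5 -0.0007 0.0003 0.03 0.0876;0 0 0 0 0 0.04 0.0876;0 0 0 0 0 0.04 0.0876;0 0 0 0 0 0.04 0.0876;0 0 0 0 0 0.03 0.0876;0 0 0 0 0 0.018 0.0876;0 0 0 0 0 0 0.0876;0 0 0 0 0 0 0.0876"

```text
t: 7.62
eef_pos: [0.5911, 0.1782, 0.1173]
ee_rot: [3.141, 0.001, 2.832]
force: [0.8, -0.1, 0.4]
width: 0.0877
gripper_force: 0.0
```

```bash
python3 - <<'E'
from h import *
go([.5904,.1815,.114],72.5)
E
```

```text
pos [0.5911 0.1782 0.1173] tooly 72.29 t 7.625
turn [ 0.02  0.04 -0.21] shift now-axes [0.0017 0.0029 0.0033] shift target-axes [0.0016 0.0029 0.0033]
```

Emit:
move_arm --rows "0 0 0 0.0016 0.0029 0.003 0.0876;0 0 0 0 0 0 0.07;0 0 0 0 0 0 0.055;0 0 0 0 0 0 0.04;0 0 0 0 0 0 0.035;0 0 0 0 0 0 0.035;0 0 0 0 0 0 0.035;0 0 0 0 0 0 0.035" --squeeze 15

```text
t: 8.62
eef_pos: [0.59, 0.1819, 0.1136]
ee_rot: [-3.142, 0.0, 2.833]
force: [-0.5, -1.0, 1.3]
width: 0.0468
gripper_force: 15.0
```

```bash
python3 - <<'E'
from h import *
go([.5904,.1815,.114],72.5);s=arm.get_state();print(s['width'],s['gripper_force'],s['force'])
E
```

```text
pos [0.59   0.1819 0.1136] tooly 72.31 t 8.625
turn [-0.    0.   -0.19] shift now-axes [-0.0005 -0.0003 -0.0004] shift target-axes [-0.0005 -0.0003 -0.0004]
0.04682529412849333 15.000077169388533 [-0.51746664 -1.00242477  1.26201478]
```

Emit:
move_arm --rows "0 0 0 0 0 -0.015 0.035;0 0 0 0 0 -0.025 0.035;0 0 0 0 0 -0.03 0.035;0 0 0 0 0 -0.03 0.035;0 0 0 0 0 -0.03 0.035;0 0 0 0.009 -0.0382 0 0.035;0 0 0 0.009 -0.0382 0 0.035;0 0 0 0.009 -0.0382 0 0.035"

```text
t: 9.62
eef_pos: [0.5288, 0.0801, 0.2446]
ee_rot: [3.141, 0.001, 2.833]
force: [-0.2, -0.7, -1.3]
width: 0.0469
gripper_force: 15.0
```

Emit:
move_arm --rows "0 0 0 0.009 -0.0382 0 0.035;0 0 0 0.009 -0.0382 0 0.035;0 0 0 0.0094 -0.0384 0 0.035;0 0 0 -0.01 -0.03 0 0.035;0 0 0 -0.01 -0.03 0 0.035;0 0 0 -0.01 -0.03 0 0.035;0 0 -3.9 -0.0086 -0.031 0 0.035;0 0 0 0 0 0 0.035"

```text
t: 10.62
eef_pos: [0.4683, -0.1486, 0.2443]
ee_rot: [3.142, 0.001, 2.899]
force: [-0.1, 0.9, -1.4]
width: 0.0473
gripper_force: 15.0
```

```bash
python3 - <<'E'
from h import *
go([.4685,-.1469,.162],76.2);s=arm.get_state();print(s['width'],s['gripper_force'],s['force'])
im,d=save('side','d1');cv2.imwrite('pics/d1c.png',cv2.resize(im[140:340,200:380],None,fx=3,fy=3,interpolation=2))
E
```

```text
pos [ 0.4683 -0.1486  0.2443] tooly 76.11 t 10.625
turn [ 0.    0.04 -0.09] shift now-axes [0.0003 0.0017 0.0823] shift target-axes [0.0002 0.0017 0.0823]
0.047349976006210694 14.999241717159748 [-0.12950148  0.92337716 -1.42492884]
```

View pics/d1c.png

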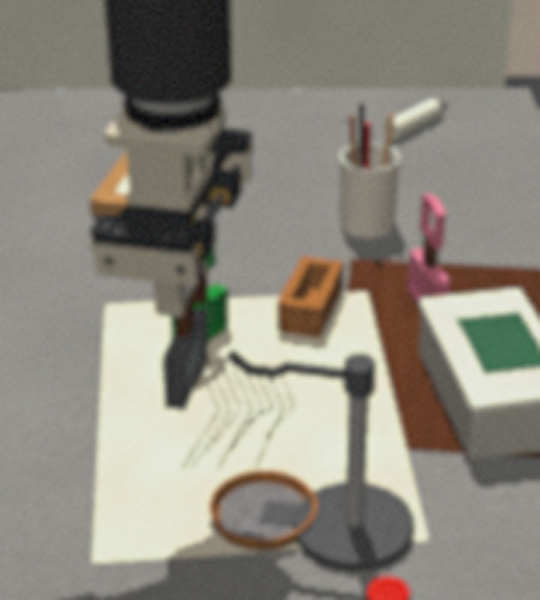

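The magnifier hangs upright in the gripper just outside the hook tip, and the rest is empty. Lower it to insertion height.

Emit:
move_arm --rows "0 0 0 0 0.0017 0.03 0.035;0 0 0 0 0 0.03 0.035;0 0 0 0 0 0.022 0.035;0 0 0 0 0 0 0.035;0 0 0 0 0 0 0.035"

```text
t: 11.3
eef_pos: [0.4697, -0.1451, 0.1628]
ee_rot: [3.141, 0.001, 2.902]
force: [0.8, 0.7, -1.6]
width: 0.0472
gripper_force: 15.0
```

```bash
python3 - <<'E'
from h import *
s=arm.get_state();go([.5317,-.1624,.161],76.2,s)
im,d=save('side','d2')
P=pts('side',d);q=P[(abs(P[...,0]-.4685)<.035)&(abs(P[...,1]+.147)<.06)&(P[...,2]<.13)&(P[...,2]>.03)]
print(len(q));
for z in(.04,.05,.06,.075,.09,.105,.12):
    k=q[abs(q[:,2]-z)<.006]
    if len(k):print(z,len(k),k.min(0).round(3),k.max(0).round(3))
cv2.imwrite('pics/d2c.png',cv2.resize(im[200:340,220:350],None,fx=4,fy=4,interpolation=2))
E
```

```text
pos [ 0.4697 -0.1451  0.1628] tooly 76.25 t 11.3
turn [0.01 0.09 0.05] shift now-axes [-0.0643 -0.0021  0.0019] shift target-axes [-0.0643 -0.002   0.0018]
332
0.06 22 [ 0.458 -0.186  0.061] [ 0.488 -0.117  0.066]
0.075 54 [ 0.455 -0.186  0.069] [ 0.488 -0.115  0.081]
0.09 53 [ 0.456 -0.186  0.084] [ 0.489 -0.114  0.095]
0.105 34 [ 0.455 -0.188  0.099] [ 0.489 -0.113  0.111]
0.12 83 [ 0.455 -0.188  0.114] [ 0.487 -0.111  0.125]
```

View pics/d2c.png

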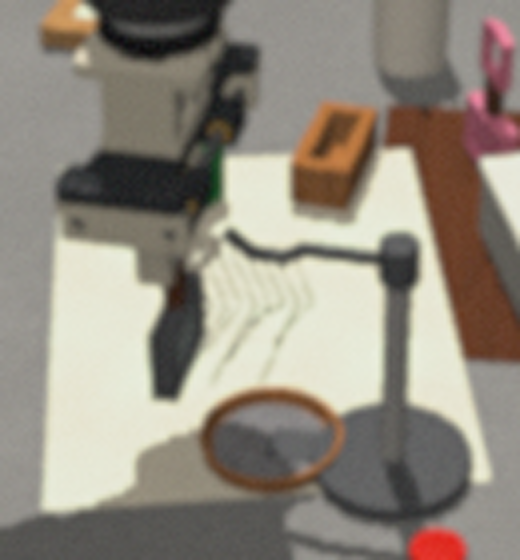

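The frame is upright, with its underside at 0.061 as expected, so the crown is at 0.193. Slide inwards along the hook.

Emit:
move_arm --rows "0 0 0 0 -0.002 0.0018 0.035;0 0 0 -0.012 0 0 0.035;0 0 0 -0.012 0 0 0.035;0 0 0 -0.012 0 0 0.035;0 0 0 -0.012 0 0 0.035;0 0 0 -0.012 0 0 0.035;0 0 0 -0.0043 0 0 0.035;0 0 0 0 0 0 0.035"

```text
t: 12.35
eef_pos: [0.5309, -0.1627, 0.1595]
ee_rot: [-3.141, -0.001, 2.901]
force: [0.1, 0.4, -0.9]
width: 0.0465
gripper_force: 15.0
```

```bash
python3 - <<'E'
from h import *
s=arm.get_state();go([.5317,-.1624,.140],76.2,s);print(s['width'],s['force'],s['moment'])
im,d=save('side','d3')
cv2.imwrite('pics/d3c.png',cv2.resize(im[200:340,240:370],None,fx=4,fy=4,interpolation=2))
E
```

```text
pos [ 0.5309 -0.1627  0.1595] tooly 76.2 t 12.35
turn [-0.01 -0.04  0.  ] shift now-axes [-0.0007  0.0005  0.0195] shift target-axes [-0.0007  0.0005  0.0195]
0.04654096280516787 [ 0.12768493  0.38975146 -0.87738013] [-0.02876353 -0.0964087  -0.01822083]
```

View pics/d3c.png

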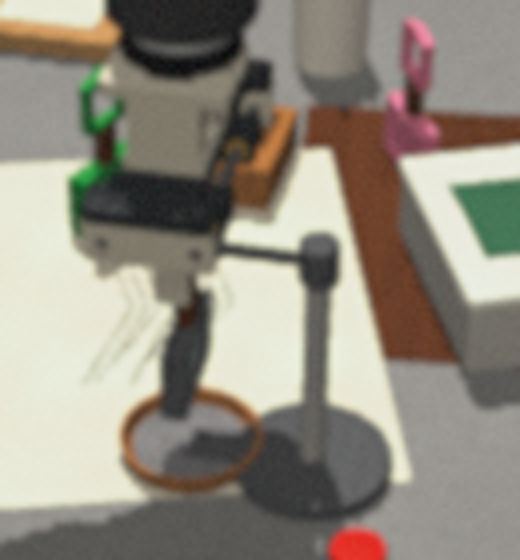

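The loop is round the hook without contact, and the frame is over the dish. Lower onto the bend.

Emit:
move_arm --rows "0 0 0 -0.0007 0.0005 0.008 0.035;0 0 0 0 0 0.007 0.035;0 0 0 0 0 0.002 0.035;0 0 0 0 0 0 0.035;0 0 0 0 0 0 0.035"

```text
t: 13.02
eef_pos: [0.5318, -0.1624, 0.1429]
ee_rot: [3.142, 0.0, 2.901]
force: [0.2, -0.1, -2.2]
width: 0.0469
gripper_force: 15.0
```

Emit:
move_arm --rows "0 0 0 0 0 0.001 0.035;0 0 0 0 0 0.001 0.035;0 0 0 0 0 0 0.035"

```text
t: 13.4
eef_pos: [0.5316, -0.1624, 0.1407]
ee_rot: [-3.142, -0.0, 2.901]
force: [0.2, 0.1, -1.6]
width: 0.0469
gripper_force: 15.0
```

Emit:
move_arm --rows "0 0 0 0 0 0.001 0.035;0 0 0 0 0 0 0.035;0 0 0 0 0 0 0.035"

```text
t: 13.78
eef_pos: [0.5317, -0.1624, 0.1398]
ee_rot: [3.142, 0.0, 2.901]
force: [0.5, -0.3, 0.3]
width: 0.047
gripper_force: 15.0
```

Emit:
move_arm --rows "0 0 0 0 0 0.001 0.035;0 0 0 0 0 0 0.035;0 0 0 0 0 0 0.035"

```text
t: 14.15
eef_pos: [0.5319, -0.1624, 0.1395]
ee_rot: [-3.142, 0.001, 2.901]
force: [-2.1, 0.7, 4.7]
width: 0.0467
gripper_force: 15.0
```

Contact felt at the seat height (0.1395, against 0.140 expected). Ease off and open.

Emit:
move_arm --rows "0 0 0 0 0 -0.0007 0.035;0 0 0 0 0 0 0.035;0 0 0 0 0 0 0.05;0 0 0 0 0 0 0.055;0 0 0 0 0 0 0.06;0 0 0 0 0 0 0.07;0 0 0 0 0 0 0.08;0 0 0 0 0 0 0.08" --squeeze 5

```text
t: 15.15
eef_pos: [0.5317, -0.1624, 0.1395]
ee_rot: [-3.142, 0.0, 2.901]
force: [0.2, 0.8, -0.5]
width: 0.079
gripper_force: 0.0
```

Emit:
move_arm --rows "0 0 0 0 0 0 0.08;0 0 0 0 0 -0.01 0.08;0 0 0 0 0 -0.02 0.08;0 0 0 0 0 -0.03 0.08;0 0 0 0 0 -0.03 0.08;0 0 0 0 0 -0.04 0.08;0 0 0 0 0 -0.04 0.08;0 0 0 0 0 0 0.08"

```text
t: 16.15
eef_pos: [0.5332, -0.1627, 0.3139]
ee_rot: [3.141, 0.007, 2.901]
force: [-0.4, 0.3, -0.7]
width: 0.0799
gripper_force: 0.0
```

```bash
python3 - <<'E'
from h import *
s=arm.get_state();print(s['eef_pos'],s['width'])
a,d=save('side','d4');b,_=save('scene','s4')
P=pts('side',d);q=P[(abs(P[...,0]-.532)<.035)&(abs(P[...,1]+.163)<.06)&(P[...,2]<.19)&(P[...,2]>.03)]
for z in np.arange(.04,.19,.015):
    k=q[abs(q[:,2]-z)<.006]
    if len(k):print(z.round(3),len(k),k.min(0).round(3),k.max(0).round(3))
cv2.imwrite('pics/f4.png',np.hstack([cv2.resize(a[200:340,250:350],(400,560),interpolation=2),cv2.resize(b[160:300,220:320],(400,560),interpolation=2)]))
E
```

```text
[ 0.53316153 -0.16274776  0.31394689] 0.07994031283924556
0.04 59 [ 0.515 -0.201  0.037] [ 0.548 -0.13   0.046]
0.055 43 [ 0.515 -0.203  0.049] [ 0.548 -0.128  0.061]
0.07 31 [ 0.516 -0.203  0.064] [ 0.548 -0.131  0.076]
0.085 47 [ 0.516 -0.204  0.079] [ 0.548 -0.13   0.091]
0.1 33 [ 0.524 -0.19   0.094] [ 0.548 -0.131  0.106]
0.115 16 [ 0.524 -0.175  0.109] [ 0.54  -0.156  0.121]
0.13 38 [ 0.522 -0.188  0.124] [ 0.54  -0.142  0.136]
0.145 27 [ 0.522 -0.188  0.139] [ 0.54  -0.146  0.151]
0.16 32 [ 0.517 -0.188  0.155] [ 0.545 -0.145  0.166]
0.175 109 [ 0.505 -0.187  0.169] [ 0.566 -0.139  0.181]
```

View pics/f4.png

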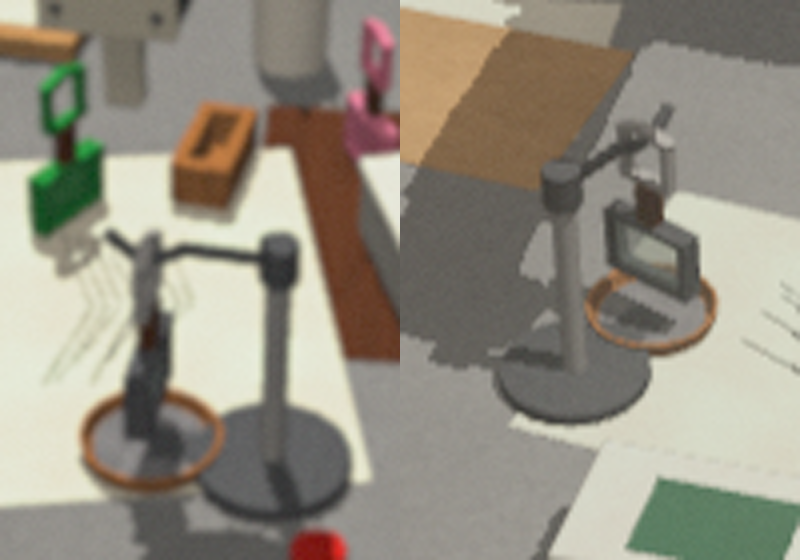

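The magnifier hangs freely in the bend, upright and centred over the dish, and the gripper is clear. Let it settle, then hand in.

Emit:
move_arm --rows "0 0 0 0 0 -0.02 0.08;0 0 0 0 0 0 0.08;0 0 0 0 0 0 0.08;0 0 0 0 0 0 0.08;0 0 0 0 0 0 0.08;0 0 0 0 0 0 0.08;0 0 0 0 0 0 0.08;0 0 0 0 0 0 0.08"

```text
t: 17.25
eef_pos: [0.5317, -0.1624, 0.3295]
ee_rot: [3.142, 0.0, 2.901]
force: [0.6, -0.7, 0.1]
width: 0.08
gripper_force: 0.0
```

```bash
python3 -c "
from station import arm
print(arm.job_done())"
```

```text
the job is handed in; nothing more can be done
None
```

I swung the hook over the dish and hung the magnifier by its loop in the low bend; the last picture shows it upright above the dish with the gripper clear, and I handed the job in at about 17 s.

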